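Load the ramekin dispenser

TASK

Put the two small white ramekins away in the spring-loaded steel dispenser on top of the one that is already in it, upright and one at a time: set each in the mouth and press it down until the catches snap over its rim and hold the pile down. The last one fills the canister: press it on until you feel the solid bottom and bed the pile there with a firm push of about 20 N, never more than 40 N, then let it go. Leave the mug, the spice jar and the black food pot where they stand.

Things in the scene. Friction and masses are not known exactly. Their poses are not given: they have to be found in the camera images.
- dispenser: the dispenser: a fixed upright steel canister 98 mm across, 174 mm high, on a black foot 106 mm across. Origin: centre of its underside, z up along the bore. Bore 69 mm (1.5 mm play round a ramekin). A sprung platform inside pushes the pile up with 4 to 8 N; each ramekin sinks it 44 mm. It takes three; one is in it at the start. Never squeeze ramekins in the pile together with over 40 N
- dispenser_mouth (a point): centre of the dispenser's mouth, on its top plane, 174 mm above its underside; z up. The mouth is a funnel, 91 mm wide here, narrowing to the bore 12 mm below. A ramekin let down into it stands on the pile between the catches, its rim 24 to 32 mm above this plane (its underside 12 to 20 mm below it); held by its top 18 mm it can be lowered until it stands; dropped, it may cock
- dispenser_catches (a point): point on the bore's axis 154 mm above the dispenser's underside, z up: the lowest setting of the four spring catches (sloped on top, flat below, a quarter turn apart, 60 mm clear between them). Their undersides, with the rim of the held pile against them, are h above this point; h is hidden, 0 to 8 mm, new at each start
- dispenser_stop (a point): point on the bore's axis 105 mm above the dispenser's underside, z up. To snap in, a standing ramekin is pressed down 44 mm; its underside is then 5 mm + h above this point, rim just under the catches; let go sooner, it springs up. Catches add 3 to 12 N in passing. With the last ramekin the solid bottom comes 3 to 9 mm further down (hidden). Press on the middle of the inner floor with closed fingers
- ramekin_a: a plain white straight-sided ramekin, one of two alike (a third is in the dispenser): 66 mm across, 44 mm high, upper 29 mm straight; foot 57 mm across and 7 mm high, then a cone up to the full width; inside 54 mm across, floor 26 mm above the underside (18 mm deep); about 110 g. Origin: centre of its underside, z up. It starts upright on the worktop
- ramekin_b: a plain white straight-sided ramekin, one of two alike (a third is in the dispenser): 66 mm across, 44 mm high, upper 29 mm straight; foot 57 mm across and 7 mm high, then a cone up to the full width; inside 54 mm across, floor 26 mm above the underside (18 mm deep); about 110 g. Origin: centre of its underside, z up. It starts upright on the worktop
- mug: bystander: a white handled mug with blue spots, 92 x 127 mm, 93 mm high; origin at the centre of its underside; to be left where it stands
- spice_jar: bystander: a round glass jar with a pale lid, 61 mm across, 100 mm high; origin at the centre of its underside; to be left where it stands
- food_pot: bystander: a round black food pot with a lid, 102 mm across, 51 mm high; origin at the centre of its underside; to be left where it stands
Not all that is in view belongs to the job. What is shaped like the ramekin_b but green is not meant.

How it is judged (in metres and radians):
On the way, in this order (a step that is already met when the one before it is completed fails the run):
1. one of the two ramekins is held down in the dispenser by the catches, let go by the fingers (((z of ramekin_a in the frame of dispenser between 0 and 0.1195 m and horizontal distance between ramekin_a and dispenser below 0.005 m and angle between ramekin_a's own z axis and vertical below 0.12 rad and contact force between the fingers and ramekin_a below 0.3 N) or (z of ramekin_b in the frame of dispenser between 0 and 0.1195 m and horizontal distance between ramekin_b and dispenser below 0.005 m and angle between ramekin_b's own z axis and vertical below 0.12 rad and contact force between the fingers and ramekin_b below 0.3 N))), for 0.1 s.
2. both ramekins are down in the bore and pressed together with over 13 N, the pile being on the solid bottom (z of ramekin_a in the frame of dispenser between 0 and 0.1195 m and horizontal distance between each of ramekin_a, ramekin_b and dispenser below 0.005 m and angle between each of ramekin_a, ramekin_b's own z axis and vertical below 0.12 rad and z of ramekin_b in the frame of dispenser between 0 and 0.1195 m and contact force between ramekin_a and ramekin_b above 13 N), for 0.03 s.
At the end, for the whole second after the job is handed in: Both ramekins are in the bore of the dispenser, held down by the catches and at rest (slower than 20 mm/s): each has its underside less than 119.5 mm above the dispenser's underside, is within 5 mm of the bore's axis and upright within 0.12 rad (z of ramekin_a in the frame of dispenser between 0 and 0.1195 m and horizontal distance between each of ramekin_a, ramekin_b and dispenser below 0.005 m and angle between each of ramekin_a, ramekin_b's own z axis and vertical below 0.12 rad and linear speed of each of ramekin_a, ramekin_b below 0.02 m/s and z of ramekin_b in the frame of dispenser between 0 and 0.1195 m); the robot touches nothing.
It fails at once if the two ramekins are squeezed together with more than 40 N (contact force between ramekin_a and ramekin_b above 40 N).
It fails at once if the mug, spice jar or food pot is moved more than 30 mm or tipped (distance of any of mug, spice_jar, food_pot from where it was at the start of the episode above 0.03 m or angle between any of mug, spice_jar, food_pot's own z axis and vertical above 0.4 rad).
It also fails if it takes over 64 s, if anything falls off the work surface, if the arm or the gripper's body presses on something with over 40 N, if the wrist force passes 120 N, or if a joint passes its speed limit or range.

ROBOT

A 7-joint arm with a two-finger parallel gripper is mounted at the origin on a cart in front of the work surface, level with it; the furniture and walls round the work are solid. World frame = base frame: x ahead of the robot, y to its left, z up, the work surface at z = 0. Lengths are in mm, angles in rad, forces in N, time in s.
With the tool pointing down it reaches from about 400 to 875 mm from the base axis. Payload 4.4 kg.
Tool frame: the origin (TCP) lies at the very end of the fingers, on their centre line; the grasp point (between the pads) lies ctrl.grip_depth behind it (ctrl.grip_depth is the distance from the TCP to the grasp point, in mm); z points along the fingers, y is the direction in which the jaws open and shut (so a half turn about z gives the same grasp; the last joint's range is limited). The gripper opens to 85 mm and grips with 20 to 120 N. Pads are 22 mm wide; open, the fingers measure 114 mm over their backs; the gripper's body (76 mm by 85 mm) begins 54 mm behind the grasp point. The pads swing forward as they close: fully open they stand 13 mm farther back than shut.
Start: joints at [1.157, 0.628, 0.038, 1.517, -0.027, 0.996, -0.02], TCP at [221.568, -611.086, 231.313] pointing down, gripper open.
Joint ranges: [-3.06, 3.06], [-0.37, 2.12], [-1.25, 1.32], [0.18, 2.47], [-1.1, 4.24], [0.23, 1.98], [-2.94, 2.94]. Speed limits (rad/s): [2.57, 2.57, 3.14, 3.14, 3.14, 3.14, 3.14].

INTERFACE

Orientations are given as [roll, pitch, yaw] about the fixed x, y, z axes, in that order (R = Rz(yaw) Ry(pitch) Rx(roll)).
In Python, from cell import ctrl gives the robot as it stands.
- The arm moves only by the tool servo_tool, never from a script. Its argument "commands" is one flat list of numbers, 5 for each row, row after row: the shift along the tool's x, y, z in units of 25 mm (1.0 is 25 mm), then the turn about the tool's z in units of 6 degrees (1.0 is 6 degrees), then the closure, from 0 (fully open) to 1 (shut). In form: [tx, ty, tz, twist, gripper, tx, ty, tz, twist, gripper, ...]. A call has 1 to 10 rows; each row is the pose to reach, as a shift and turn from the pose commanded when the call began, along the tool's axes at that moment; what a row does not reach only later rows make up. A row lasts 1/12 s, in which the tool goes at most 41.7 mm and 7.16 degrees, less where a joint would pass 70% of its speed; a pose out of reach is approached as far as the arm can. A call with a gripper value outside its range is refused whole. The fingers move at their own pace and stop on an object; the grip force is fixed at half the most. Time passes only in rows, so rows that repeat a pose let the fingers close. It gives the time, the measured TCP pose, the force and the opening at its end, in the units of the state.
- ctrl.read_state(): the state, without advancing time (a new reading comes with each control period).
- ctrl.get_image(name): name is "scene" or "side" or "wrist"; returns a dict with "img" (400x640x3 uint8, blue, green, red), "K" (3x3 intrinsics, pixels), "T" (4x4, takes a point from camera to world coordinates). Camera axes: x right, y down, z forward; pixel columns grow to the right and rows downward; lengths in mm; the calibration is good to about 2 mm. The wrist camera is an equidistant fisheye: a pixel r from the principal point sees the ray r / f radians off the axis. A picture is of the moment at which its call begins. There is no depth.
- ctrl.finish_job(): hands the job in, once; it reports no verdict.
The state is a dict: "clock": time; "qpos": joint angles; "qd": joint speeds; "tau": joint torques, N m; "eef_pos": TCP position; "tool_rot": TCP orientation; "force": force on the tool from outside, world axes, zero at the start; "torque": the same for the moment, N m; "width": finger opening in mm.
Only numpy, scipy, OpenCV 4.12 (cv2) and the standard library are available. Lean on these libraries where they do the work, as an engineer would, in place of code of your own. Each camera call takes 0.05 s, during which the arm holds its last target.

## Working session

There is one attempt and no reset: what is moved stays moved. The work goes in short steps, Python scripts to look and compute and a tool call to move; the robot and the scene stay as the last step left them, time stands still between calls to the robot, and variables do not carry over. Pictures are saved under pics/ and viewed, and the job is handed in when it is done.

Besides the shell and the picture viewer there is one more tool, called after "Request:" as name(argument=value, ...) on one line, values as JSON. servo_tool: Moves the arm, as the interface text tells. Its arguments: {"type":"object","properties":{"commands":{"type":"array","items":{"type":"number"}}},"required":["commands"]}

```bash
ls; mkdir -p pics
python3 - <<'E'
from cell import ctrl
import cv2
s=ctrl.read_state(); print(s, ctrl.grip_depth)
for n in ["scene","side","wrist"]:
    d=ctrl.get_image(n); cv2.imwrite(f"pics/{n}0.png",d["img"]); print(n,d["K"].round(1).tolist(),d["T"].round(3).tolist())
E
```

```text
pics
{'clock': 0.0, 'qpos': array([ 1.15714081,  0.62935777,  0.0384297 ,  1.51837658, -0.02701628,
        0.99626897, -0.02001007]), 'qd': array([-0.0002799 , -0.00133465,  0.00045211, -0.00106853,  0.00030862,
        0.00050209, -0.00125879]), 'tau': array([-1.29533702e-03, -5.63394964e+01,  1.22637894e+00, -1.93446386e+01,
        1.10674641e-02,  1.03942497e-02,  1.03308406e-05]), 'eef_pos': array([ 221.40017897, -610.47076223,  230.37855746]), 'tool_rot': array([-3.13969943e+00,  4.80090044e-06,  3.47846317e-01]), 'force': array([-0.46041869,  0.87790725, -0.32450214]), 'torque': array([-0.00079185,  0.06604182,  0.04146889]), 'width': 85.34951977225725} 18.700000000000003
scene [[365.3, 0.0, 324.0], [0.0, 365.3, 198.5], [0.0, 0.0, 1.0]] [[-0.534, -0.486, 0.692, -261.368], [-0.845, 0.324, -0.425, 420.6], [-0.018, -0.812, -0.584, 746.823], [0.0, 0.0, 0.0, 1.0]]
side [[369.1, 0.0, 323.0], [0.0, 369.1, 198.5], [0.0, 0.0, 1.0]] [[1.0, 0.005, -0.011, 492.891], [0.012, -0.392, 0.92, -1034.078], [0.0, -0.92, -0.392, 542.476], [0.0, 0.0, 0.0, 1.0]]
wrist [[309.7, 0.0, 316.7], [0.0, 309.7, 201.5], [0.0, 0.0, 1.0]] [[0.341, -0.891, -0.3, 298.509], [-0.94, -0.323, -0.107, -582.495], [-0.001, 0.318, -0.948, 372.999], [0.0, 0.0, 0.0, 1.0]]
```

View pics/scene0.png

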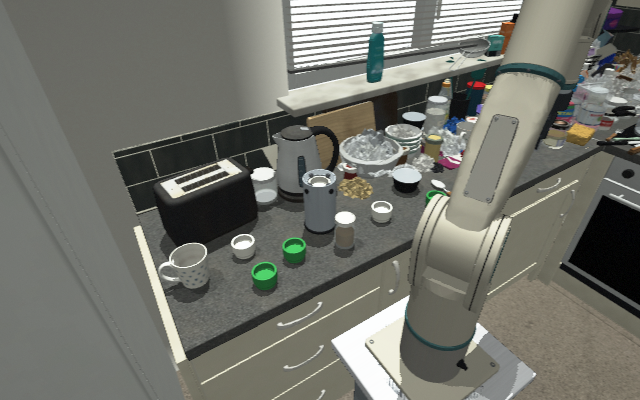

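View pics/side0.png

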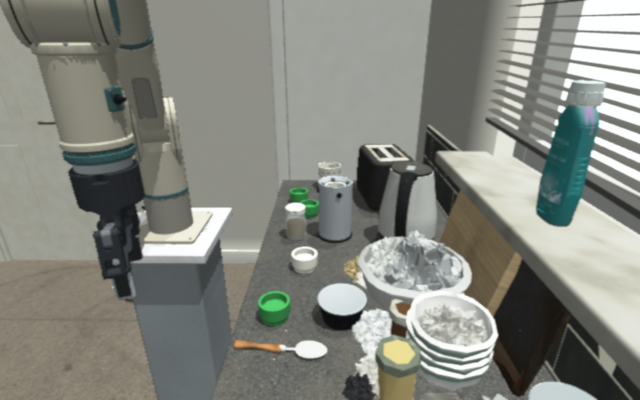

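View pics/wrist0.png

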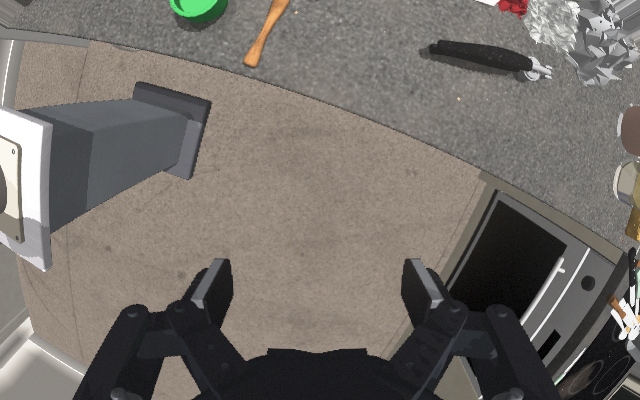

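```bash
cat > h.py <<'E'
import numpy as np, cv2
def proj(d,P):
    P=np.atleast_2d(P); R=d["T"][:3,:3]; t=d["T"][:3,3]
    c=(P-t)@R; return c[:,:2]/c[:,2:]*[d["K"][0,0],d["K"][1,1]]+d["K"][:2,2]
def ray(d,uv,fish=False):
    uv=np.atleast_2d(np.float64(uv)); K=d["K"]
    a=(uv-K[:2,2])/[K[0,0],K[1,1]]
    if fish:
        r=np.linalg.norm(a,axis=1,keepdims=True); v=np.hstack([a/np.maximum(r,1e-9)*np.sin(r),np.cos(r)])
    else: v=np.hstack([a,np.ones((len(a),1))])
    return d["T"][:3,3], v@d["T"][:3,:3].T
def onz(d,uv,z,fish=False):
    o,v=ray(d,uv,fish); return (o+v*((z-o[2])/v[:,2:]))[:,:2]
def white(img,box,vmin=150,smax=50):
    x0,y0,x1,y1=box; hsv=cv2.cvtColor(img,cv2.COLOR_BGR2HSV)
    m=((hsv[...,2]>vmin)&(hsv[...,1]<smax)).astype(np.uint8)*255
    k=np.zeros_like(m); k[y0:y1,x0:x1]=m[y0:y1,x0:x1]; return k
def circfit(P):
    A=np.c_[2*P,np.ones(len(P))]; s=np.linalg.lstsq(A,(P**2).sum(1),rcond=None)[0]
    return s[:2],np.sqrt(s[2]+s[0]**2+s[1]**2)
E
python3 - <<'E'
import cv2,numpy as np
from h import *
s=cv2.imread("pics/scene0.png");a=cv2.imread("pics/side0.png")
A=cv2.resize(s[165:265,220:400],None,fx=4,fy=4,interpolation=cv2.INTER_CUBIC)
B=cv2.resize(a[150:340,250:400],None,fx=4,fy=4,interpolation=cv2.INTER_CUBIC)
cv2.imwrite("pics/zs.png",A);cv2.imwrite("pics/za.png",B[:600])
E
```

```text
(no output)
```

View pics/zs.png

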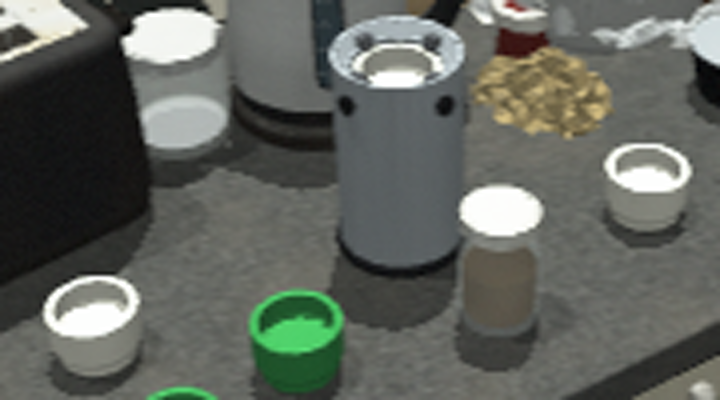

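View pics/za.png

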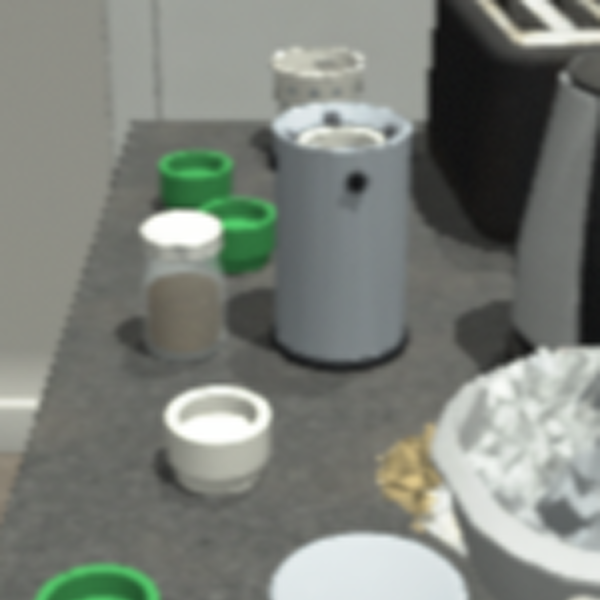

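Run:
```python
from cell import ctrl
import numpy as np
from h import *
d={n:ctrl.get_image(n) for n in("scene","side")}
def s(u,v): return (220+u/4-.375,165+v/4-.375)
def a(u,v): return (250+u/4-.375,150+v/4-.375)
S={'far':[s(604,172),s(690,172),s(647,143)],'left':[s(44,305),s(140,305),s(92,276)]}
for k,p in S.items():
    P=onz(d["scene"],p,44); print(k,P.round(0).tolist(),circfit(P))
P=onz(d["side"],[a(164,415),a(272,415),a(218,383)],44); print('far side',P.round(0).tolist(),circfit(P))
P=onz(d["scene"],[s(328,55),s(466,55),s(397,15)],174);print('disp',P.round(0).tolist(),circfit(P))
P=onz(d["side"],[a(271,130),a(414,130),a(342,101)],174);print('disp side',P.round(0).tolist(),circfit(P))
P=onz(d["scene"],[s(337,230),s(462,232),s(395,272)],0);print('foot',P.round(0).tolist(),circfit(P))
P=onz(d["side"],[a(273,335),a(410,335),a(342,365)],0);print('foot side',P.round(0).tolist(),circfit(P))
P=onz(d["scene"],[s(458,212),s(544,212),s(501,184)],100);print('jar',P.round(0).tolist(),circfit(P))
P=onz(d["side"],[(323,285),(367,300),(318,300)],51);print('pot',P)
print(onz(d["scene"],[(264,270),(294,245),(190,285),(208,275)],40))
```

```text
far [[448.0, -187.0], [411.0, -244.0], [460.0, -241.0]] (array([ 433.66845567, -218.54445903]), np.float64(34.31593675660114))
left [[545.0, 242.0], [507.0, 184.0], [556.0, 201.0]] (array([523.86804644, 214.78433544]), np.float64(34.59120132879008))
far side [[401.0, -222.0], [470.0, -221.0], [433.0, -182.0]] (array([ 435.1322465 , -216.41511349]), np.float64(34.91297336462139))
disp [[539.0, 4.0], [483.0, -79.0], [559.0, -67.0]] (array([516.20255488, -40.56670755]), np.float64(50.602935609782726))
disp side [[465.0, -50.0], [567.0, -48.0], [517.0, 13.0]] (array([516.12925109, -38.95957284]), np.float64(51.87153546370018))
foot [[550.0, 1.0], [493.0, -82.0], [481.0, -12.0]] (array([521.86141616, -40.76474065]), np.float64(50.28727261130844))
foot side [[465.0, -33.0], [571.0, -32.0], [518.0, -79.0]] (array([518.00348202, -26.0719134 ]), np.float64(53.01785925715592))
jar [[412.0, -24.0], [378.0, -75.0], [422.0, -68.0]] (array([396.69705363, -50.81608819]), np.float64(30.38011604516911))
pot [[ 485.10506399 -363.80754036]
 [ 576.58557366 -413.73743754]
 [ 475.37699901 -414.94560644]]
[[393.29729151 208.03835741]
 [434.01271087  96.81273689]
 [449.08150816 385.82346303]
 [457.05332203 337.08078405]]
```

Run:
```python
from cell import ctrl
import numpy as np
from h import *
d={n:ctrl.get_image(n) for n in("scene","side")}
def tri(p,q):
    o1,v1=ray(d["scene"],p);o2,v2=ray(d["side"],q);v1=v1[0];v2=v2[0]
    s=np.linalg.lstsq(np.c_[v1,-v2],o2-o1,rcond=None)[0]; A=o1+s[0]*v1;B=o2+s[1]*v2
    return ((A+B)/2).round(0),np.linalg.norm(A-B).round(1)
print('kettle lid',tri((296,130),(409,166)))
print('toaster corner',tri((256,185),(412,158)))
print('bottle top',tri((377,25),(586,88)))
print('kettle base',onz(d["scene"],[(277,190),(300,200)],0))
print(ctrl.read_state()["clock"])
```

```text
kettle lid (array([715., -79., 235.]), np.float64(4.8))
toaster corner (array([728.,  98., 150.]), np.float64(124.5))
bottle top (array([ 850., -501.,  483.]), np.float64(0.1))
kettle base [[764.25478998  -8.91978023]
 [663.54429836 -48.3450209 ]]
0.35
```

Request:
servo_tool(commands=[13.4, -11.9, 0, -7.2, 0, 13.4, -11.9, 0, -7.2, 0, 13.4, -11.9, 0, -7.2, 0, 13.4, -11.9, 0, -7.2, 0, 13.4, -11.9, 0, -7.2, 0, 13.4, -11.9, 0, -7.2, 0, 13.4, -11.9, 0, -7.2, 0, 13.4, -11.9, 0, -7.2, 0, 13.4, -11.9, 0, -7.2, 0, 13.4, -11.9, 0, -7.2, 0])

```text
clock: 1.18
eef_pos: [420.8, -243.1, 231.6]
tool_rot: [3.141, 0.0, 1.101]
force: [0.9, -0.9, 0.3]
width: 85.1
```

Request:
servo_tool(commands=[0, 0, 0, 0, 0, 0, 0, 0, 0, 0])

```text
clock: 1.35
eef_pos: [421.8, -242.2, 231.6]
tool_rot: [3.141, -0.001, 1.108]
force: [-0.9, -0.6, 0.4]
width: 85.5
```

Run:
```python
from cell import ctrl
import cv2,pickle
s=ctrl.read_state();print(s["eef_pos"],s["tool_rot"],s["qpos"])
d=ctrl.get_image("wrist"); d["s"]=s; pickle.dump(d,open("w1.pkl","wb")); cv2.imwrite("pics/w1.png",d["img"])
```

```text
[ 421.75213799 -242.1563211   231.64605885] [ 3.14088575e+00 -7.91565767e-04  1.10825990e+00] [ 0.61551261  0.40134467 -0.20827157  1.95781156  0.11258197  0.79266877
 -0.11830344]
```

View pics/w1.png

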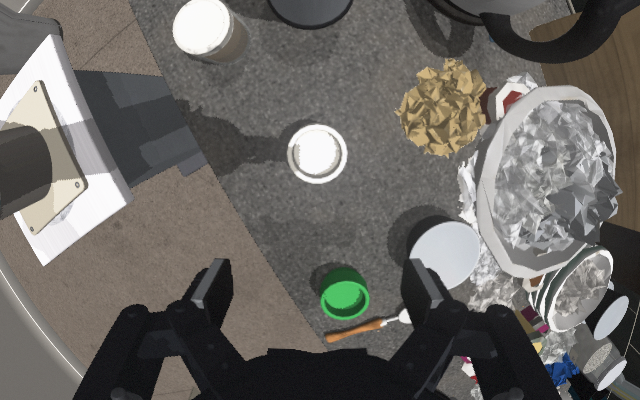

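```bash
cat >> h.py <<'E'
def rim(d,box,z,vmin=150,smax=50):
    m=white(d["img"],box,vmin,smax); cs,_=cv2.findContours(m,cv2.RETR_EXTERNAL,cv2.CHAIN_APPROX_NONE)
    c=max(cs,key=cv2.contourArea)[:,0,:]; c=cv2.convexHull(c.astype(np.float32))[:,0,:]
    P=onz(d,c,z,True); return circfit(P), c.mean(0), np.ptp(c,axis=0)
def toolmove(s,target):
    R=cv2.Rodrigues(np.zeros(3))[0]
    r,p,y=s["tool_rot"]; from scipy.spatial.transform import Rotation as Ro
    R=Ro.from_euler("xyz",s["tool_rot"]).as_matrix(); return (R.T@(np.array(target)-s["eef_pos"]))/25
E
python3 - <<'E'
import pickle
from h import *
d=pickle.load(open("w1.pkl","rb"))
for vm in (110,130,150): print(rim(d,(270,110,365,195),44,vm))
c,_,_=rim(d,(270,110,365,195),44,130)
print(toolmove(d["s"],[*c[0],231]), toolmove(d["s"],[516,-40,231]))
print(onz(d,[(318,135)],100,True))
print(onz(d,[(207,26)],100,True),'jar')
E
```

```text
((array([ 446.0470311 , -225.35882932]), np.float64(47.53265924531641)), array([324.7647 , 153.35294], dtype=float32), array([77., 84.], dtype=float32))
((array([ 433.45306305, -219.45437266]), np.float64(33.06256241207318)), array([318.   , 154.375], dtype=float32), array([60., 60.], dtype=float32))
((array([ 433.39868514, -219.54258254]), np.float64(32.77607418433225)), array([315.53125, 152.75   ], dtype=float32), array([60., 59.], dtype=float32))
[1.02148679 0.01363647 0.02666058] [ 8.91876421 -0.23448113  0.0327364 ]
[[ 446.12128282 -195.95297279]]
[[403.42707719 -57.57736324]] jar
```

Request:
servo_tool(commands=[1.0, 0, 0, 0, 0, 1.0, 0, 2, 0, 0, 1.0, 0, 4, 0, 0, 1.0, 0, 6, 0, 0, 1.0, 0, 7.5, 0, 0, 1.0, 0, 8.45, 0, 0, 1.0, 0, 8.45, 0, 0, 1.0, 0, 8.45, 0, 0.1])

```text
clock: 2.07
eef_pos: [428.7, -223.2, 17.9]
tool_rot: [-3.135, 0.001, 1.099]
force: [-0.2, -1.1, 0.4]
width: 77.3
```

Run:
```python
from cell import ctrl
import cv2,pickle
s=ctrl.read_state();print(s["eef_pos"],s["tool_rot"],s["force"])
d=ctrl.get_image("wrist"); d["s"]=s; pickle.dump(d,open("w2.pkl","wb")); cv2.imwrite("pics/w2.png",d["img"])
```

```text
[ 428.67238999 -223.1787014    17.9291459 ] [-3.13501606e+00  1.44896179e-03  1.09944163e+00] [-0.20867066 -1.11376257  0.36722716]
```

View pics/w2.png

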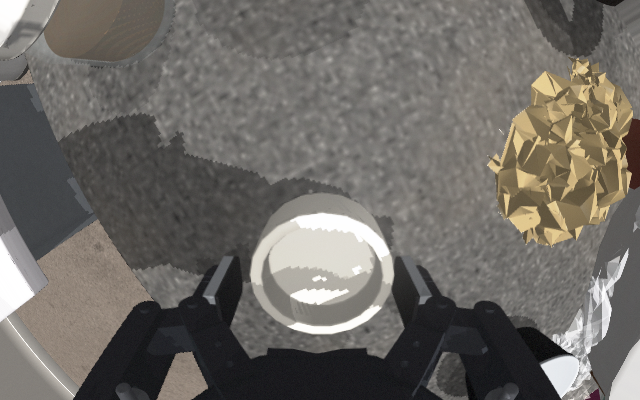

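Request:
servo_tool(commands=[0, 0, 0, 0, 0.05, 0, 0, 0, 0, 0.05])

```text
clock: 2.28
eef_pos: [433.4, -224.0, 23.2]
tool_rot: [3.135, -0.0, 1.101]
force: [-0.1, -0.1, 0.2]
width: 81.1
```

Run:
```python
from cell import ctrl
import pickle,cv2
from h import *
s=ctrl.read_state();print(s["eef_pos"],s["tool_rot"],s["force"],s["width"])
d=ctrl.get_image("wrist"); d["s"]=s
m=white(d["img"],(245,205,398,340),170); 
cs,_=cv2.findContours(m,cv2.RETR_EXTERNAL,cv2.CHAIN_APPROX_NONE);c=max(cs,key=cv2.contourArea)[:,0,:]
c=cv2.convexHull(c.astype(np.float32))[:,0,:];print(circfit(onz(d,c,44,True)),c.min(0),c.max(0))
c=circfit(onz(d,c,44,True))[0]; print(toolmove(s,[433.4,-219.5,20]),toolmove(s,[*c,20]))
```

```text
[ 433.39276667 -224.0397291    23.15673513] [ 3.13549347e+00 -3.94134504e-05  1.10065858e+00] [-0.05693254 -0.05057895  0.15603338] 81.08227763472091
(array([ 433.68439811, -218.71800671]), np.float64(32.30251901013184)) [245. 211.] [381. 328.]
[ 0.1620139  -0.08277225  0.12577329] [ 0.19505337 -0.08680048  0.12575002]
```

Request:
servo_tool(commands=[0.18, -0.08, 0.1, 0, 0, 0.18, -0.08, 0.1, 0, 0, 0.18, -0.08, 0.1, 0, 0.4, 0.18, -0.08, 0.1, 0, 0.4, 0.18, -0.08, 0.1, 0, 0.4, 0.18, -0.08, 0.1, 0, 0.4, 0.18, -0.08, 0.1, 0, 0.4])

```text
clock: 2.92
eef_pos: [432.3, -217.6, 18.8]
tool_rot: [3.14, 0.0, 1.102]
force: [-1.9, 1.9, 13.8]
width: 64.0
```

Run:
```python
from cell import ctrl
import cv2,pickle
s=ctrl.read_state();print(s["eef_pos"],s["tool_rot"],s["force"],s["width"])
d=ctrl.get_image("wrist"); d["s"]=s; pickle.dump(d,open("w3.pkl","wb")); cv2.imwrite("pics/w3.png",d["img"])
```

```text
[ 432.31099167 -217.58445911   18.83562914] [3.14005697e+00 1.15586639e-05 1.10232939e+00] [-1.87216969  1.93742409 13.79509503] 63.965863513291005
```

View pics/w3.png

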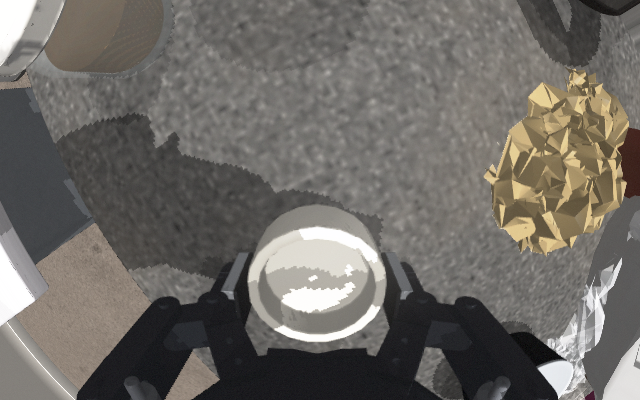

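Request:
servo_tool(commands=[0, 0, -1, 0, 0.4, 0, 0, -2.5, 0, 0.4, 0, 0, -4, 0, 0.4, 0, 0, -5.5, 0, 0.4, 0, 0, -7, 0, 0.4, 0, 0, -8.6, 0, 0.4, 2, 0, -8.6, 0, 0.4, 4.2, -0.2, -8.6, 0, 0.4, 4.2, -0.2, -8.6, 0, 0.4, 4.2, -0.2, -8.6, 0, 0.4])

```text
clock: 3.8
eef_pos: [476.8, -115.6, 233.2]
tool_rot: [3.141, -0.004, 1.11]
force: [0.6, 0.7, -0.6]
width: 63.4
```

Request:
servo_tool(commands=[0, 0, 0, 0, 0.4, 0, 0, 0, 0, 0.4, 0, 0, 0, 0, 0.4])

```text
clock: 4.05
eef_pos: [473.9, -123.0, 232.3]
tool_rot: [-3.141, 0.001, 1.1]
force: [0.2, -0.3, -1.1]
width: 63.7
```

Run:
```python
from cell import ctrl
import cv2,pickle
s=ctrl.read_state();print(s["eef_pos"],s["tool_rot"],s["force"],s["width"])
d=ctrl.get_image("wrist"); d["s"]=s; pickle.dump(d,open("w4.pkl","wb")); cv2.imwrite("pics/w4.png",d["img"])
```

```text
[ 473.88529253 -123.02966031  232.26664592] [-3.14080589e+00  1.11422847e-03  1.09966067e+00] [ 0.18177765 -0.26397791 -1.12207865] 63.67589640593772
```

View pics/w4.png

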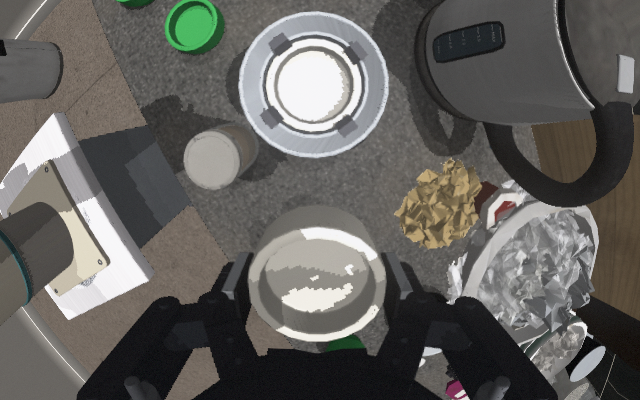

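Run:
```python
import pickle,cv2
from h import *
d=pickle.load(open("w4.pkl","rb"));s=d["s"]
img=d["img"]; A=cv2.resize(img[0:165,230:400],None,fx=4,fy=4,interpolation=cv2.INTER_CUBIC)[:600]; cv2.imwrite("pics/z4.png",A)
g=cv2.cvtColor(img,cv2.COLOR_BGR2GRAY)
for th in(110,130,150):
    m=np.zeros_like(g); m[2:165,225:400]=(g[2:165,225:400]>th)*255
    m=cv2.morphologyEx(m,cv2.MORPH_OPEN,np.ones((3,3)))
    cs,_=cv2.findContours(m,cv2.RETR_EXTERNAL,cv2.CHAIN_APPROX_NONE);c=max(cs,key=cv2.contourArea)[:,0,:].astype(np.float32)
    c=cv2.convexHull(c)[:,0,:]
    print(th,c.min(0),c.max(0),circfit(onz(d,c,174,True)))
for box in [(262,35,368,135)]:
  for vm in(170,190): print(rim(d,box,156,vm))
z=s["eef_pos"][2]
for vm in (150,170):
    m=white(img,(245,205,398,345),vm)
    cs,_=cv2.findContours(m,cv2.RETR_EXTERNAL,cv2.CHAIN_APPROX_NONE);c=max(cs,key=cv2.contourArea)[:,0,:]
    c=cv2.convexHull(c.astype(np.float32))[:,0,:];f=circfit(onz(d,c,z+25.2,True));print(f,c.min(0),c.max(0),toolmove(s,[*f[0],z])*25)
```

```text
110 [238.  11.] [389. 158.] (array([514.4696999 , -38.21374638]), np.float64(48.98988425598655))
130 [238.  11.] [388. 157.] (array([514.34591763, -38.31911879]), np.float64(48.634696960159076))
150 [238.  11.] [388. 157.] (array([514.37280667, -38.3277903 ]), np.float64(48.480332332322604))
((array([514.37628467, -38.06912238]), np.float64(33.10708984174614)), array([314.07895 ,  84.947365], dtype=float32), array([95., 92.], dtype=float32))
((array([514.38137762, -38.14435702]), np.float64(32.997156171441276)), array([308.41666,  84.75   ], dtype=float32), array([94., 92.], dtype=float32))
(array([ 474.68930298, -121.46803381]), np.float64(30.603694340927266)) [249. 227.] [384. 282.] [ 1.75643064  0.00759476 -0.00196304]
(array([ 474.54454108, -121.7330848 ]), np.float64(30.533121892627086)) [249. 227.] [384. 281.] [ 1.45454903e+00 -1.08930708e-03 -1.61984409e-03]
```

View pics/z4.png

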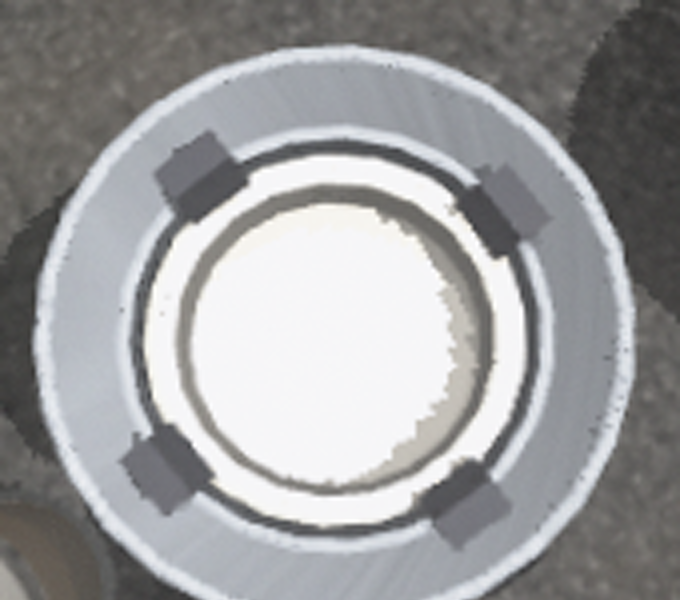

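Run:
```python
import pickle,cv2
from h import *
d=pickle.load(open("w4.pkl","rb"));s=d["s"];img=d["img"]
cv2.imwrite("pics/z5.png",cv2.resize(img[200:350,230:405],None,fx=4,fy=4,interpolation=cv2.INTER_CUBIC))
print(img[325:350,317].max(1).tolist())
for p in [(317,341),(249,280),(386,280)]:
  for dz in (24,26): print(p,dz,toolmove(s,[*onz(d,[p],s["eef_pos"][2]+dz,True)[0],s["eef_pos"][2]])*25)
```

```text
[98, 97, 98, 98, 96, 99, 98, 107, 120, 205, 238, 242, 242, 240, 241, 239, 171, 63, 59, 53, 50, 59, 65, 69, 99]
(317, 341) 24 [-33.7461745    0.12981744   0.03749884]
(317, 341) 26 [-31.78517075   0.1295169    0.03531407]
(249, 280) 24 [ 4.32006079e+00 -3.11769871e+01  1.97152519e-02]
(249, 280) 26 [ 5.63820651e+00 -3.06485821e+01  1.78308077e-02]
(386, 280) 24 [ 4.31151932e+00  3.18926628e+01 -2.98958758e-02]
(386, 280) 26 [ 5.62980928e+00  3.13559551e+01 -3.09424932e-02]
```

View pics/z5.png

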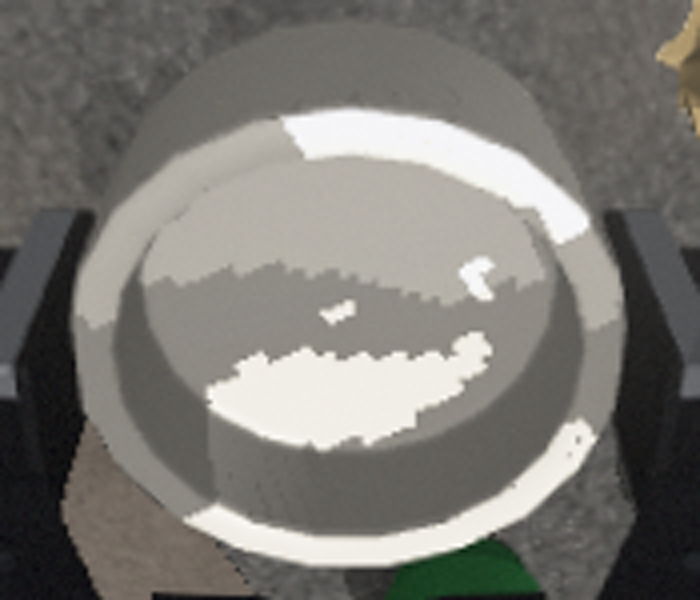

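Run:
```python
import pickle,cv2
from h import *
d=pickle.load(open("w4.pkl","rb"));s=d["s"]
for dz in (16,18,20,22,25):
  f=lambda p:(toolmove(s,[*onz(d,[p],s["eef_pos"][2]+dz,True)[0],s["eef_pos"][2]])*25)
  n=f((317,341.3));a=f((319.6,227));l=f((248.1,281));r=f((386.1,281))
  print(dz,n[0].round(1),a[0].round(1),'ctr',(n[0]+a[0])/2,'rad x',(a[0]-n[0])/2,'rad y',(r[1]-l[1])/2)
  P=onz(d,[(317,341.3),(319.6,227),(248.1,281),(386.1,281)],s["eef_pos"][2]+dz,True);print(circfit(P))
```

```text
16 -41.8 27.8 ctr -7.013358194633907 rad x 34.81726173598711 rad y 33.983906462496066
(array([ 470.84763757, -129.37883822]), np.float64(34.62432160038097))
18 -39.9 28.7 ctr -5.599334506680215 rad x 34.26647823602158 rad y 33.446306030680134
(array([ 471.48873639, -128.1180914 ]), np.float64(34.07659027160388))
20 -37.9 29.5 ctr -4.18531081872654 rad x 33.715694736056044 rad y 32.90870559886419
(array([ 472.12983521, -126.85734458]), np.float64(33.52885894283164))
22 -35.9 30.4 ctr -2.7712871307728477 rad x 33.16491123609054 rad y 32.3711051670483
(array([ 472.77093403, -125.59659776]), np.float64(32.98112761405371))
25 -33.0 31.7 ctr -0.650251598842317 rad x 32.33873598614223 rad y 31.564704519324394
(array([ 473.73258226, -123.70547753]), np.float64(32.15953062089453))
```

Request:
servo_tool(commands=[1.5, -0.1, 0, 0, 0.4, 3.0, -0.1, 0, 0, 0.4, 3.8, -0.1, 0, 0, 0.4, 3.8, -0.1, 0, 0, 0.4, 3.8, -0.1, 0, 0, 0.4, 3.8, -0.1, 0.8, 0, 0.4, 3.8, -0.1, 1.2, 0, 0.4, 3.8, -0.1, 1.2, 0, 0.4, 3.8, -0.1, 1.2, 0, 0.4])

```text
clock: 4.85
eef_pos: [514.5, -37.2, 202.0]
tool_rot: [-3.14, 0.001, 1.1]
force: [-0.9, -0.6, 0.3]
width: 63.3
```

Run:
```python
from cell import ctrl
import cv2,pickle
from h import *
s=ctrl.read_state();print(s["eef_pos"],s["tool_rot"],s["force"],s["width"])
print(toolmove(s,[514.9,-37.1,190]))
for n in("wrist","side","scene"):
  d=ctrl.get_image(n); d["s"]=s; pickle.dump(d,open(n+"5.pkl","wb")); cv2.imwrite(f"pics/{n}5.png",d["img"])
```

```text
[514.46068204 -37.2352589  202.04086554] [-3.13981894e+00  1.48916903e-03  1.09964983e+00] [-0.89339905 -0.553763    0.29392434] 63.272683978444476
[0.01351451 0.01405657 0.48159086]
```

View pics/wrist5.png

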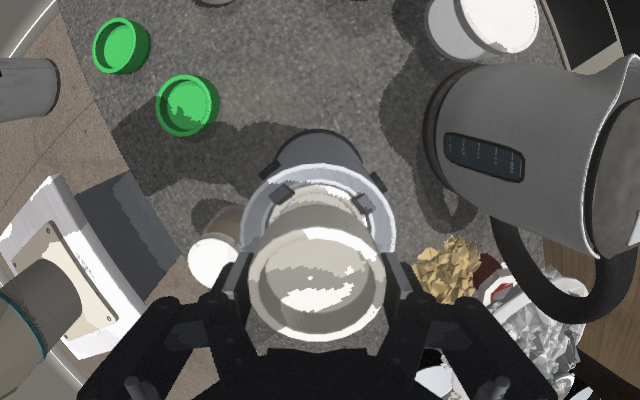

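View pics/side5.png

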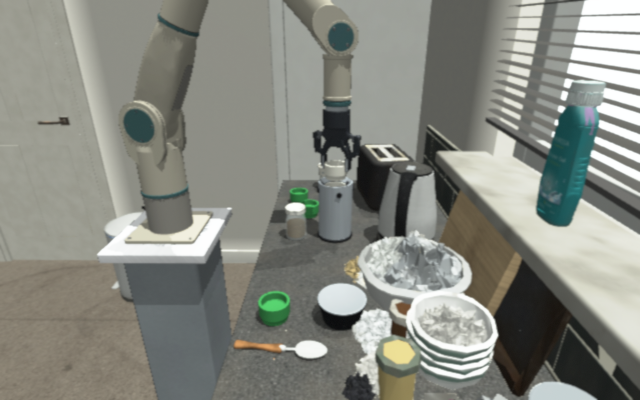

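Request:
servo_tool(commands=[0, 0, 0.3, 0, 0.4, 0, 0, 0.5, 0, 0.4, 0, 0, 0.6, 0, 0.4, 0, 0, 0.7, 0, 0.4, 0, 0, 0.75, 0, 0.4, 0, 0, 0.75, 0, 0.4])

```text
clock: 5.5
eef_pos: [515.3, -35.7, 183.5]
tool_rot: [-3.141, 0.0, 1.102]
force: [-0.4, 0.2, -0.5]
width: 63.6
```

Request:
servo_tool(commands=[0, -0.02, 0.08, 0, 0.4, -0.04, -0.02, 0.14, 0, 0.4, -0.04, -0.02, 0.2, 0, 0.4, -0.04, -0.02, 0.2, 0, 0.4])

```text
clock: 5.83
eef_pos: [514.7, -36.3, 179.0]
tool_rot: [3.141, -0.0, 1.102]
force: [0.4, 1.5, 2.6]
width: 63.5
```

Request:
servo_tool(commands=[0, 0, 0.06, 0, 0.4, 0, 0, 0.12, 0, 0.4, 0, 0, 0.12, 0, 0.4])

```text
clock: 6.08
eef_pos: [514.7, -36.3, 175.8]
tool_rot: [3.141, -0.0, 1.102]
force: [-0.3, 0.7, 3.1]
width: 63.4
```

Request:
servo_tool(commands=[0, 0, 0.06, 0, 0.4, 0, 0, 0.06, 0, 0.4])

```text
clock: 6.25
eef_pos: [514.7, -36.3, 174.2]
tool_rot: [3.141, -0.0, 1.102]
force: [-0.5, 0.1, 1.9]
width: 63.6
```

Run:
```python
from cell import ctrl
import cv2,pickle
from h import *
s=ctrl.read_state();print(s["eef_pos"],s["tool_rot"],s["force"],s["torque"],s["width"])
for n in("wrist","side","scene"):
  d=ctrl.get_image(n); d["s"]=s; pickle.dump(d,open(n+"6.pkl","wb")); cv2.imwrite(f"pics/{n}6.png",d["img"])
  if n=="side": cv2.imwrite("pics/z6.png",cv2.resize(d["img"][130:250,280:400],None,fx=5,fy=5,interpolation=cv2.INTER_CUBIC))
```

```text
[514.6606857  -36.34153315 174.22594215] [ 3.14141258e+00 -2.29375600e-04  1.10187993e+00] [-0.48590122  0.08508674  1.89580862] [0.19872531 0.07430689 0.02837933] 63.64905599754846
```

View pics/z6.png

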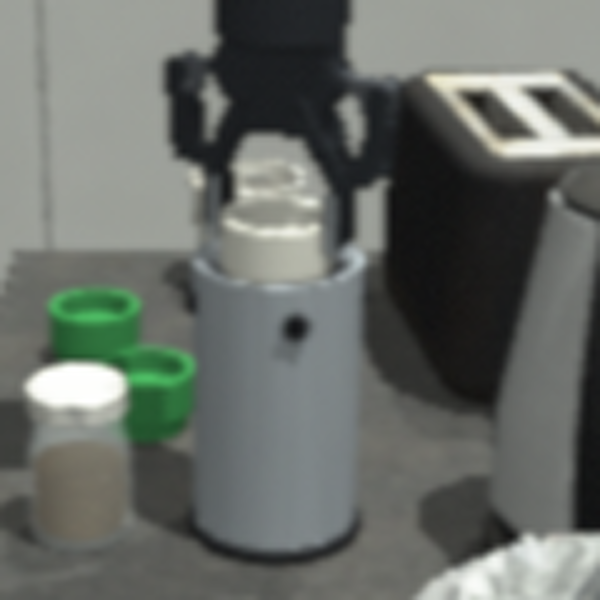

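View pics/wrist6.png

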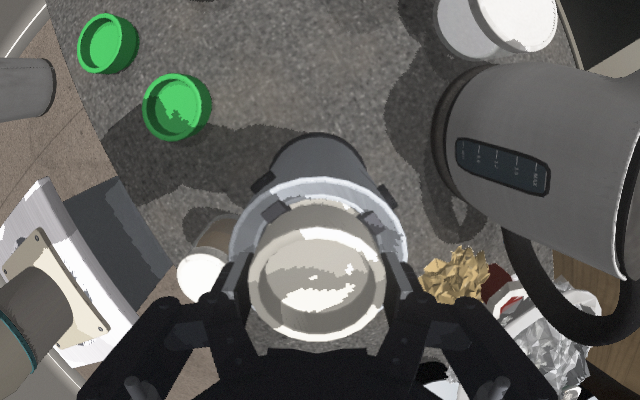

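Request:
servo_tool(commands=[0, 0, 0.06, 0, 0.4, 0, 0, 0.06, 0, 0.4, 0, 0, 0.06, 0, 0.4])

```text
clock: 6.65
eef_pos: [514.7, -36.5, 172.9]
tool_rot: [3.141, -0.0, 1.102]
force: [-0.5, 0.4, 4.3]
width: 63.5
```

Request:
servo_tool(commands=[0, 0, 0.06, 0, 0.4, 0, 0, 0.06, 0, 0.4, 0, 0, 0.06, 0, 0.4])

```text
clock: 6.9
eef_pos: [514.7, -36.6, 171.5]
tool_rot: [3.141, -0.0, 1.102]
force: [0.5, 0.4, 5.2]
width: 63.1
```

Request:
servo_tool(commands=[0, 0, -0.05, 0, 0.4, 0, 0, -0.05, 0, 0.1, 0, 0, -0.05, 0, 0, 0, 0, -0.05, 0, 0, 0, 0, -0.05, 0, 0])

```text
clock: 7.32
eef_pos: [514.2, -36.6, 172.3]
tool_rot: [-3.141, 0.0, 1.102]
force: [-0.1, -0.0, -0.6]
width: 85.3
```

Request:
servo_tool(commands=[0, 0, -1, 0, 0, 0, 0, -2.4, 0, 0, 0, 0, -2.4, 0, 0.5, 0, 0, -2.4, 0, 1, 0, 0, -2.4, 0, 1])

```text
clock: 7.73
eef_pos: [514.2, -36.6, 232.3]
tool_rot: [-3.141, 0.0, 1.102]
force: [0.3, 0.1, -0.8]
width: 51.3
```

Run:
```python
from cell import ctrl
import cv2,pickle
from h import *
s=ctrl.read_state();print(s["eef_pos"],s["tool_rot"],s["force"],s["torque"],s["width"])
for n in("wrist","side","scene"):
  d=ctrl.get_image(n); d["s"]=s; pickle.dump(d,open(n+"7.pkl","wb")); cv2.imwrite(f"pics/{n}7.png",d["img"])
```

```text
[514.15583464 -36.60955958 232.31389921] [-3.14135893e+00  3.30071204e-04  1.10161559e+00] [ 0.28910567  0.14057738 -0.84346553] [-0.00905455 -0.02241689 -0.01976717] 51.2934308445101
```

View pics/wrist7.png

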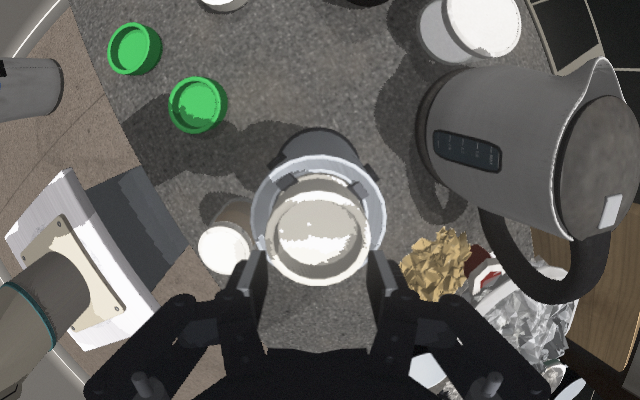

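Run:
```python
import pickle,cv2
from h import *
d=pickle.load(open("wrist7.pkl","rb"));img=d["img"]
cv2.imwrite("pics/z7.png",cv2.resize(img[145:295,240:395],None,fx=4,fy=4,interpolation=cv2.INTER_CUBIC))
```

```text
(no output)
```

View pics/z7.png

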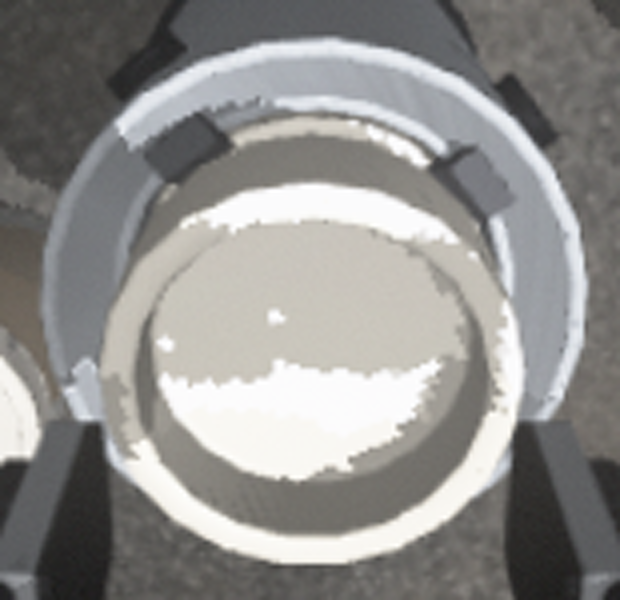

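Run:
```python
import pickle,cv2
from h import *
d=pickle.load(open("wrist7.pkl","rb"))
p=np.array([(101,365),(523,365),(312,184),(310,563),(160,235),(465,235),(160,498),(465,498)])/4+[240-.375,145-.375]
for z in(194,196,198,200,202):
  P=onz(d,p,z,True);c,r=circfit(P);print(z,c,r,(np.linalg.norm(P-c,axis=1)-r).round(1))
q=np.array([(42,285),(586,285),(315,38),(127,130)])/4+[240-.375,145-.375]
print(circfit(onz(d,q,174,True)))
```

```text
194 [512.30915344 -41.56931076] 34.33854871465428 [ 0.1  0.  -0.6  0.6  0.4  0.4 -0.5 -0.4]
196 [512.74131    -40.70312088] 33.95868670735489 [ 0.1  0.  -0.6  0.6  0.4  0.4 -0.5 -0.4]
198 [513.17346656 -39.83693101] 33.57882470005555 [ 0.1  0.  -0.6  0.6  0.4  0.4 -0.5 -0.4]
200 [513.60562312 -38.97074113] 33.19896269276051 [ 0.1  0.  -0.6  0.6  0.4  0.4 -0.5 -0.4]
202 [514.03777968 -38.10455125] 32.81910068545816 [ 0.1  0.  -0.6  0.6  0.4  0.4 -0.5 -0.4]
(array([514.74208462, -38.77116864]), np.float64(48.1239388297418))
```

Request:
servo_tool(commands=[-0.06, 0.04, 0, 0, 1, -0.06, 0.04, 0, 0, 1, -0.06, 0.04, 0, 0, 1, -0.06, 0.04, 0.8, 0, 1, -0.06, 0.04, 1.4, 0, 1, -0.06, 0.04, 1.7, 0, 1, -0.06, 0.04, 1.7, 0, 1, -0.06, 0.04, 1.7, 0, 1])

```text
clock: 8.55
eef_pos: [514.7, -38.2, 190.0]
tool_rot: [-3.141, 0.0, 1.102]
force: [1.0, -1.2, -0.3]
width: -0.0
```

Request:
servo_tool(commands=[0, 0, 0.1, 0, 1, 0, 0, 0.2, 0, 1, 0, 0, 0.2, 0, 1, 0, 0, 0.2, 0, 1])

```text
clock: 8.88
eef_pos: [515.6, -38.2, 185.8]
tool_rot: [3.14, -0.001, 1.102]
force: [-0.0, 0.1, 3.5]
width: 0.0
```

Request:
servo_tool(commands=[0, 0, 0.1, 0, 1, 0, 0, 0.2, 0, 1, 0, 0, 0.2, 0, 1])

```text
clock: 9.13
eef_pos: [515.5, -38.4, 180.1]
tool_rot: [3.14, -0.001, 1.102]
force: [2.3, -0.4, 3.3]
width: -0.3
```

Request:
servo_tool(commands=[0, 0, 0.1, 0, 1, 0, 0, 0.2, 0, 1, 0, 0, 0.3, 0, 1, 0, 0, 0.4, 0, 1, 0, 0, 0.4, 0, 1])

```text
clock: 9.55
eef_pos: [515.5, -38.2, 170.3]
tool_rot: [3.14, -0.001, 1.102]
force: [1.9, -0.2, 4.3]
width: -0.2
```

Run:
```python
from cell import ctrl
import cv2,pickle
s=ctrl.read_state();print(s["eef_pos"],s["force"],s["torque"])
d=ctrl.get_image("wrist"); cv2.imwrite("pics/w8.png",d["img"])
```

```text
[515.49047941 -38.20578142 170.33335038] [ 1.93561928 -0.21024128  4.25798394] [ 0.01003759 -0.34149585  0.03299447]
```

View pics/w8.png

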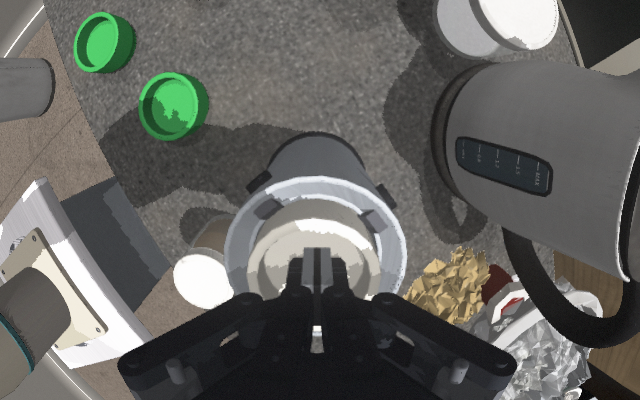

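Request:
servo_tool(commands=[0, 0, 0.15, 0, 1, 0, 0, 0.3, 0, 1, 0, 0, 0.45, 0, 1, 0, 0, 0.6, 0, 1, 0, 0, 0.6, 0, 1])

```text
clock: 10.02
eef_pos: [515.3, -38.2, 154.9]
tool_rot: [3.141, -0.001, 1.102]
force: [2.0, 0.7, 3.3]
width: 0.1
```

Request:
servo_tool(commands=[0, 0, 0.1, 0, 1, 0, 0, 0.2, 0, 1, 0, 0, 0.2, 0, 1])

```text
clock: 10.27
eef_pos: [515.3, -38.2, 150.1]
tool_rot: [3.141, -0.001, 1.102]
force: [3.2, -0.1, 2.8]
width: 0.0
```

Request:
servo_tool(commands=[0, 0, 0.1, 0, 1, 0, 0, 0.2, 0, 1, 0, 0, 0.2, 0, 1])

```text
clock: 10.52
eef_pos: [515.3, -38.2, 145.1]
tool_rot: [3.141, -0.001, 1.102]
force: [2.0, -0.5, 3.6]
width: 0.6
```

Request:
servo_tool(commands=[0, 0, 0.1, 0, 1, 0, 0, 0.2, 0, 1, 0, 0, 0.2, 0, 1])

```text
clock: 10.77
eef_pos: [515.0, -38.2, 139.9]
tool_rot: [3.141, -0.0, 1.102]
force: [1.2, 0.6, 4.3]
width: -0.1
```

Request:
servo_tool(commands=[0, 0, 0.1, 0, 1, 0, 0, 0.1, 0, 1])

```text
clock: 10.93
eef_pos: [514.8, -38.2, 137.3]
tool_rot: [3.142, -0.0, 1.102]
force: [1.7, -0.1, 4.1]
width: 0.4
```

Request:
servo_tool(commands=[0, 0, 0.1, 0, 1, 0, 0, 0.1, 0, 1])

```text
clock: 11.1
eef_pos: [514.8, -38.2, 134.8]
tool_rot: [-3.142, -0.0, 1.102]
force: [2.3, 0.4, 4.1]
width: 0.1
```

Run:
```python
from cell import ctrl
import cv2,pickle
s=ctrl.read_state();print(s["eef_pos"],s["force"],s["torque"])
d=ctrl.get_image("wrist"); cv2.imwrite("pics/w9.png",d["img"])
```

```text
[514.76706753 -38.21836976 134.78645769] [2.28668377 0.44911918 4.07216982] [ 0.02880005 -0.57527102 -0.02333321]
```

View pics/w9.png

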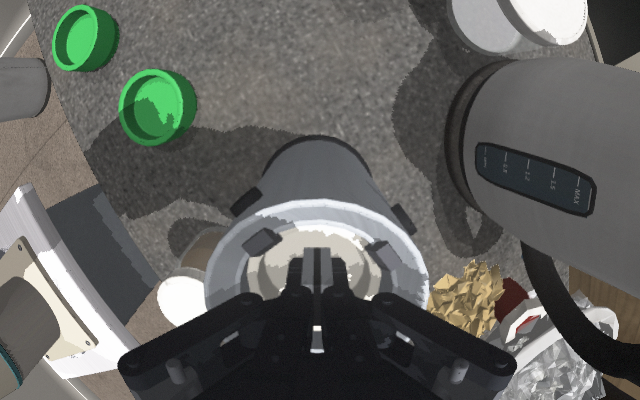

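Request:
servo_tool(commands=[0, 0, 0.08, 0, 1, 0, 0, 0.08, 0, 1])

```text
clock: 11.32
eef_pos: [514.8, -38.2, 132.9]
tool_rot: [-3.142, -0.0, 1.102]
force: [2.4, 0.7, 4.4]
width: 0.1
```

Request:
servo_tool(commands=[0, 0, -0.1, 0, 1, 0, 0, -0.2, 0, 1, 0, 0, -0.2, 0, 1])

```text
clock: 11.57
eef_pos: [515.2, -38.2, 138.7]
tool_rot: [3.141, -0.0, 1.102]
force: [2.2, -0.5, 4.1]
width: -0.1
```

Request:
servo_tool(commands=[0, 0, -0.08, 0, 1, 0, 0, -0.08, 0, 1])

```text
clock: 11.73
eef_pos: [515.0, -38.2, 140.5]
tool_rot: [3.141, -0.0, 1.102]
force: [2.5, 0.4, 4.2]
width: 0.0
```

Request:
servo_tool(commands=[0, 0, -0.08, 0, 1, 0, 0, -0.08, 0, 1])

```text
clock: 11.9
eef_pos: [514.9, -38.2, 142.4]
tool_rot: [3.141, -0.0, 1.102]
force: [1.8, 0.3, 4.0]
width: 0.1
```

Request:
servo_tool(commands=[0, 0, -0.08, 0, 1, 0, 0, -0.08, 0, 1])

```text
clock: 12.07
eef_pos: [513.1, -38.4, 143.7]
tool_rot: [-3.139, 0.002, 1.102]
force: [-0.0, 0.0, -1.0]
width: 0.1
```

Request:
servo_tool(commands=[0, 0, -1.5, 0, 1, 0, 0, -3, 0, 1, 0, 0, -4, 0, 0.5, 0, 0, -4, 0, 0, -0.5, 0, -4, 0, 0, -1, 0, -4, 0, 0, -1, 0, -4, 0, 0])

```text
clock: 12.65
eef_pos: [499.8, -64.4, 242.2]
tool_rot: [-3.137, 0.005, 1.098]
force: [-0.5, -0.4, -0.2]
width: 60.8
```

Run:
```python
from cell import ctrl
import cv2,pickle
from h import *
s=ctrl.read_state();print(s["eef_pos"],s["tool_rot"],s["qpos"])
d=ctrl.get_image("wrist"); cv2.imwrite("pics/w10.png",d["img"]);d["s"]=s;pickle.dump(d,open("w10.pkl","wb"))
d=ctrl.get_image("scene");cv2.imwrite("pics/scene10.png",d["img"])
print(onz(d,[(172,243),(257,203)],0))
```

```text
[499.83118294 -64.38538783 242.17226148] [-3.13681507  0.0048176   1.09755412] [ 0.25274612  0.4183577  -0.25510346  1.8940595   0.13955177  0.85253973
 -0.54728111]
[[684.96744179 383.59707339]
 [730.88236046  84.53139128]]
```

View pics/w10.png

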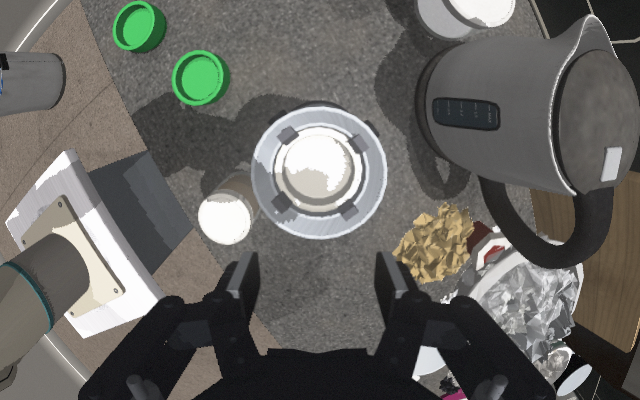

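View pics/scene10.png

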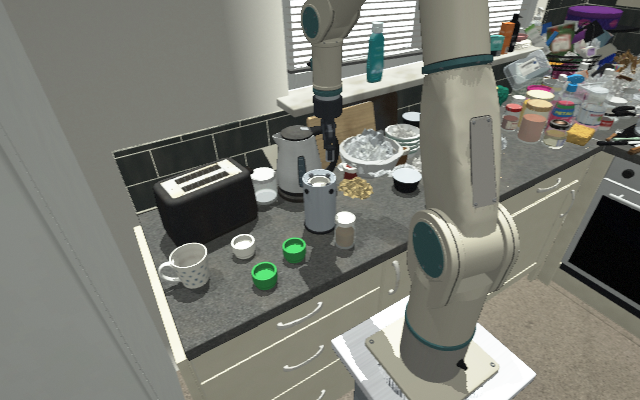

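Request:
servo_tool(commands=[9.45, -3.8, 0, -4, 0, 9.45, -3.8, 0, -4, 0, 9.45, -3.8, 0, -4, 0, 9.45, -3.8, 0, -4, 0, 9.45, -3.8, 0, -4, 0, 9.45, -3.8, 0, -4, 0, 9.45, -3.8, 0, -4, 0, 9.45, -3.8, 0, -4, 0, 9.45, -3.8, 0, -4, 0, 9.45, -3.8, 0, -4, 0])

```text
clock: 13.58
eef_pos: [525.3, 191.0, 243.3]
tool_rot: [-3.14, 0.002, 1.518]
force: [-0.8, -0.4, 0.5]
width: 85.6
```

Run:
```python
from cell import ctrl
import cv2,pickle
from h import *
s=ctrl.read_state();print(s["eef_pos"],s["tool_rot"],s["qpos"])
d=ctrl.get_image("wrist"); cv2.imwrite("pics/w11.png",d["img"]);d["s"]=s;pickle.dump(d,open("w11.pkl","wb"))
```

```text
[525.33871474 191.01103984 243.32329571] [-3.14025064e+00  1.96168798e-03  1.51849890e+00] [-0.14496205  0.50588184 -0.38318103  1.75181625  0.2292184   0.93009722
 -0.67523647]
```

View pics/w11.png

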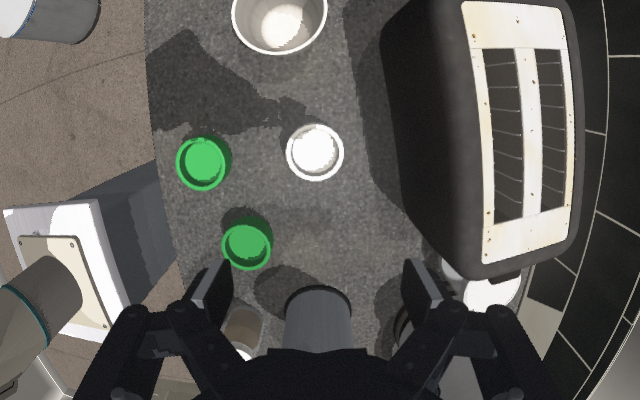

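Run:
```python
import pickle
from h import *
d=pickle.load(open("w11.pkl","rb"))
for vm in (130,150,170): print(rim(d,(275,115,355,190),44,vm))
c=rim(d,(275,115,355,190),44,150)[0][0]
print(toolmove(d["s"],[*c,20]))
print(onz(d,[(382,60),(400,160)],20,True),onz(d,[(400,60),(425,200)],150,True),'green',onz(d,[(228,163),(271,245)],44,True))
```

```text
((array([524.15677796, 215.05652165]), np.float64(33.41802463964177)), array([313.86206, 149.13792], dtype=float32), array([58., 59.], dtype=float32))
((array([523.86965195, 215.40735706]), np.float64(32.92692266749147)), array([316.65384, 152.15384], dtype=float32), array([58., 57.], dtype=float32))
((array([523.93123266, 215.53692308]), np.float64(32.59222953247634)), array([317. , 153.6], dtype=float32), array([57., 57.], dtype=float32))
[ 0.98896852 -0.09770783  8.93114813]
[[608.07158677 319.92692448]
 [627.82030014 198.3502555 ]] [[594.4538109  303.64106426]
 [615.89301413 190.44798016]] green [[423.57080837 210.22089474]
 [463.74166068 104.09729248]]
```

Request:
servo_tool(commands=[1.0, -0.1, 0, 0, 0, 1.0, -0.1, 1.5, 0, 0, 1.0, -0.1, 3, 0, 0, 1.0, -0.1, 4.5, 0, 0, 1.0, -0.1, 6, 0, 0, 1.0, -0.1, 7.5, 0, 0, 1.0, -0.1, 8.5, 0, 0, 1.0, -0.1, 8.9, 0, 0, 1.0, -0.1, 8.9, 0, 0, 1.0, -0.1, 8.9, 0, 0])

```text
clock: 14.47
eef_pos: [524.9, 217.6, 22.2]
tool_rot: [3.141, 0.0, 1.519]
force: [0.3, 0.5, 1.4]
width: 85.6
```

Request:
servo_tool(commands=[0, 0, 0, 0, 0, 0, 0, 0, 0, 0])

```text
clock: 14.63
eef_pos: [525.8, 218.6, 23.6]
tool_rot: [3.138, -0.002, 1.52]
force: [-0.3, 0.2, 0.0]
width: 85.5
```

Request:
servo_tool(commands=[-0.1, -0.05, 0.12, 0, 0, -0.1, -0.05, 0.12, 0, 0, -0.1, -0.05, 0.12, 0, 0])

```text
clock: 14.88
eef_pos: [523.0, 215.5, 19.1]
tool_rot: [3.141, 0.0, 1.52]
force: [-0.1, -0.4, 0.4]
width: 85.3
```

Request:
servo_tool(commands=[0, 0, 0, 0, 0.4, 0, 0, 0, 0, 0.4, 0, 0, 0, 0, 0.4, 0, 0, 0, 0, 0.4, 0, 0, 0, 0, 0.4])

```text
clock: 15.3
eef_pos: [523.2, 215.9, 19.5]
tool_rot: [3.141, 0.0, 1.521]
force: [-2.3, -0.8, 8.2]
width: 63.5
```

Run:
```python
from cell import ctrl
import cv2,pickle
s=ctrl.read_state();print(s["eef_pos"],s["tool_rot"],s["force"])
d=ctrl.get_image("wrist"); cv2.imwrite("pics/w12.png",d["img"]);d["s"]=s;pickle.dump(d,open("w12.pkl","wb"))
```

```text
[523.15605209 215.90526279  19.54549101] [3.14075974e+00 5.70996354e-05 1.52091178e+00] [-2.33279795 -0.83725028  8.20722279]
```

View pics/w12.png

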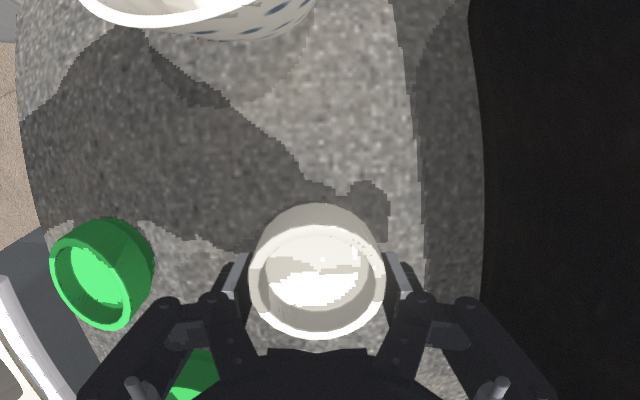

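Request:
servo_tool(commands=[0, 0, -1, 0, 0.4, 0, 0, -2.5, 0, 0.4, 0, 0, -4, 0, 0.4, 0, 0, -5.5, 0, 0.4, 0, 0, -7, 0, 0.4, 0, 0, -8.6, 0, 0.4, 0, 0, -8.6, 0, 0.4])

```text
clock: 15.93
eef_pos: [526.7, 218.4, 241.2]
tool_rot: [3.129, -0.007, 1.521]
force: [1.2, 1.9, -1.5]
width: 63.6
```

Request:
servo_tool(commands=[-1.5, 0.1, 0, 0, 0.4, -3, 0.1, 0, 0, 0.4, -4.5, 0.1, 0, 0, 0.4, -6, 0.1, 0, 0, 0.4, -7.5, 0.15, 0, 0, 0.4, -9, 0.15, 0, 0, 0.4, -10.1, 0.15, 0, 0, 0.4, -10.1, 0.15, 0, 0, 0.4, -10.1, 0.15, 0, 0, 0.4, -10.1, 0.15, 0, 0, 0.4])

```text
clock: 16.77
eef_pos: [513.9, -35.8, 233.4]
tool_rot: [-3.141, -0.001, 1.521]
force: [-0.5, 0.9, -0.9]
width: 63.7
```

Run:
```python
from cell import ctrl
import cv2,pickle
from h import *
s=ctrl.read_state();print(s["eef_pos"],s["tool_rot"],s["force"],s["width"])
print(toolmove(s,[514.5,-37.4,200]))
d=ctrl.get_image("wrist"); cv2.imwrite("pics/w13.png",d["img"]);d["s"]=s;pickle.dump(d,open("w13.pkl","wb"))
```

```text
[513.87842546 -35.76633445 233.38901856] [-3.14144040e+00 -8.88278556e-04  1.52104448e+00] [-0.53755858  0.91042447 -0.89584849] 63.690387308455556
[-0.06521562  0.02828532  1.33549905]
```

View pics/w13.png

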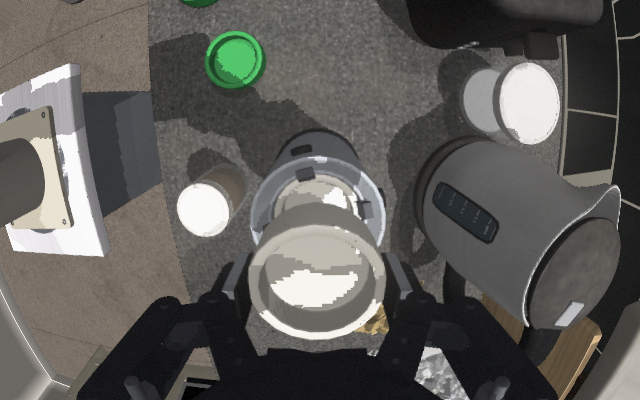

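Request:
servo_tool(commands=[-0.06, 0.03, 0.6, 0, 0.4, -0.06, 0.03, 1.2, 0, 0.4, -0.06, 0.03, 1.6, 0, 0.4, -0.06, 0.03, 1.8, 0, 0.4, -0.06, 0.03, 1.8, 0, 0.4, -0.06, 0.03, 1.8, 0, 0.4])

```text
clock: 17.32
eef_pos: [514.8, -37.4, 188.6]
tool_rot: [-3.142, -0.0, 1.522]
force: [-0.1, 0.3, -0.8]
width: 63.6
```

Request:
servo_tool(commands=[0, 0, 0.08, 0, 0.4, 0, 0, 0.16, 0, 0.4, 0, 0, 0.2, 0, 0.4, 0, 0, 0.2, 0, 0.4])

```text
clock: 17.65
eef_pos: [514.6, -38.2, 183.6]
tool_rot: [3.141, 0.0, 1.521]
force: [1.2, -0.6, -1.0]
width: 63.3
```

Request:
servo_tool(commands=[0, 0, 0.08, 0, 0.4, 0, 0, 0.12, 0, 0.4, 0, 0, 0.12, 0, 0.4])

```text
clock: 17.9
eef_pos: [514.8, -38.2, 180.7]
tool_rot: [3.141, 0.0, 1.52]
force: [-0.0, -0.5, 2.5]
width: 63.3
```

Request:
servo_tool(commands=[0, 0, 0.05, 0, 0.4, 0, 0, 0.05, 0, 0.4])

```text
clock: 18.07
eef_pos: [514.8, -38.2, 179.5]
tool_rot: [3.141, 0.0, 1.521]
force: [-0.7, 0.7, 3.3]
width: 63.3
```

Request:
servo_tool(commands=[0, 0, 0.05, 0, 0.4, 0, 0, 0.05, 0, 0.4])

```text
clock: 18.23
eef_pos: [514.8, -38.2, 178.1]
tool_rot: [3.141, 0.0, 1.521]
force: [-0.1, -0.5, 2.6]
width: 63.3
```

Request:
servo_tool(commands=[0, 0, -0.05, 0, 0.4, 0, 0, -0.05, 0, 0.1, 0, 0, -0.05, 0, 0, 0, 0, -0.05, 0, 0, 0, 0, -0.05, 0, 0])

```text
clock: 18.65
eef_pos: [514.5, -38.1, 179.2]
tool_rot: [-3.141, -0.0, 1.521]
force: [-0.8, -0.0, -0.3]
width: 85.1
```

Request:
servo_tool(commands=[0, 0, -1, 0, 0, 0, 0, -2.2, 0, 0, 0, 0, -2.2, 0, 0.5, 0, 0, -2.2, 0, 1, 0, 0, -2.2, 0, 1])

```text
clock: 19.07
eef_pos: [514.2, -38.3, 234.0]
tool_rot: [-3.141, 0.0, 1.52]
force: [-0.2, 0.2, 0.2]
width: 51.8
```

Run:
```python
from cell import ctrl
import cv2,pickle
from h import *
s=ctrl.read_state();print(s["eef_pos"],s["tool_rot"],s["force"],s["width"])
d=ctrl.get_image("wrist"); cv2.imwrite("pics/w14.png",d["img"]);d["s"]=s;pickle.dump(d,open("w14.pkl","wb"))
print(toolmove(s,[514.6,-38.4,190]))
```

```text
[514.22239254 -38.26621727 233.97546002] [-3.14106108e+00  2.22233377e-04  1.52045314e+00] [-0.22982062  0.21883667  0.18648552] 51.760207947539065
[-0.00419354  0.0162895   1.75901097]
```

View pics/w14.png

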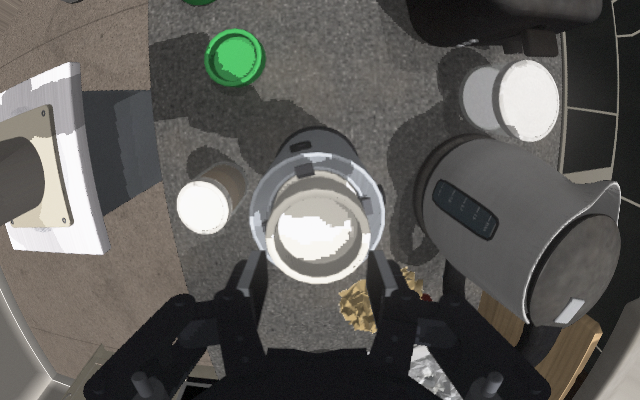

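Request:
servo_tool(commands=[0, 0, 0, 0, 1, 0, 0, 0, 0, 1, 0, 0, 0, 0, 1, 0, 0, 0.8, 0, 1, 0, 0, 1.4, 0, 1, 0, 0, 1.7, 0, 1, 0, 0, 1.7, 0, 1])

```text
clock: 19.7
eef_pos: [513.3, -38.1, 190.1]
tool_rot: [-3.138, -0.0, 1.521]
force: [0.3, -1.0, 0.1]
width: 0.4
```

Request:
servo_tool(commands=[0, 0, 0.1, 0, 1, 0, 0, 0.2, 0, 1, 0, 0, 0.3, 0, 1, 0, 0, 0.4, 0, 1, 0, 0, 0.4, 0, 1])

```text
clock: 20.12
eef_pos: [515.1, -38.0, 182.0]
tool_rot: [3.14, -0.0, 1.521]
force: [0.7, 0.3, 3.1]
width: -0.0
```

Request:
servo_tool(commands=[0, 0, 0.15, 0, 1, 0, 0, 0.3, 0, 1, 0, 0, 0.45, 0, 1, 0, 0, 0.6, 0, 1, 0, 0, 0.8, 0, 1, 0, 0, 0.8, 0, 1])

```text
clock: 20.62
eef_pos: [515.1, -38.0, 161.7]
tool_rot: [3.141, -0.0, 1.521]
force: [1.6, 0.1, 0.9]
width: 0.3
```

Request:
servo_tool(commands=[0, 0, 0.1, 0, 1, 0, 0, 0.2, 0, 1, 0, 0, 0.3, 0, 1, 0, 0, 0.3, 0, 1])

```text
clock: 20.95
eef_pos: [515.2, -38.1, 154.6]
tool_rot: [3.14, -0.0, 1.521]
force: [0.2, -0.9, 3.1]
width: 0.0
```

Run:
```python
from cell import ctrl
import cv2,pickle
s=ctrl.read_state();print(s["eef_pos"],s["force"],s["torque"])
d=ctrl.get_image("wrist"); cv2.imwrite("pics/w15.png",d["img"])
```

```text
[515.20025903 -38.06235555 154.55732312] [ 0.16494774 -0.89519079  3.11449974] [ 0.03432453 -0.08549573 -0.00580079]
```

View pics/w15.png

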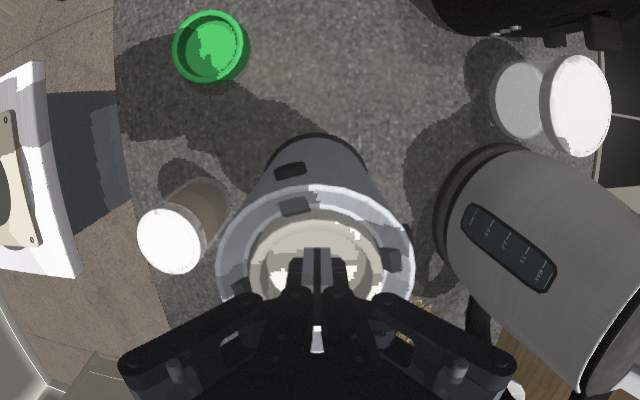

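Going down level. Continue in small steps.

Request:
servo_tool(commands=[0, 0, 0.1, 0, 1, 0, 0, 0.2, 0, 1, 0, 0, 0.3, 0, 1, 0, 0, 0.3, 0, 1])

```text
clock: 21.33
eef_pos: [515.2, -38.0, 147.0]
tool_rot: [3.14, -0.0, 1.521]
force: [1.2, 1.0, 3.6]
width: -0.0
```

Request:
servo_tool(commands=[0, 0, 0.1, 0, 1, 0, 0, 0.2, 0, 1, 0, 0, 0.2, 0, 1])

```text
clock: 21.58
eef_pos: [514.9, -38.1, 141.8]
tool_rot: [3.141, -0.0, 1.521]
force: [0.7, 0.5, 3.2]
width: -0.2
```

Request:
servo_tool(commands=[0, 0, 0.06, 0, 1, 0, 0, 0.12, 0, 1, 0, 0, 0.12, 0, 1])

```text
clock: 21.83
eef_pos: [514.8, -38.1, 138.7]
tool_rot: [3.141, -0.0, 1.521]
force: [1.8, -0.3, 4.2]
width: 0.2
```

Request:
servo_tool(commands=[0, 0, 0.06, 0, 1, 0, 0, 0.06, 0, 1])

```text
clock: 22.0
eef_pos: [514.8, -38.1, 137.2]
tool_rot: [3.141, -0.0, 1.521]
force: [2.3, 0.0, 3.5]
width: 0.2
```

Request:
servo_tool(commands=[0, 0, 0.05, 0, 1, 0, 0, 0.05, 0, 1])

```text
clock: 22.17
eef_pos: [514.8, -38.1, 136.0]
tool_rot: [3.141, -0.0, 1.521]
force: [2.0, 0.2, 4.1]
width: 0.1
```

Request:
servo_tool(commands=[0, 0, 0.04, 0, 1, 0, 0, 0.04, 0, 1])

```text
clock: 22.33
eef_pos: [515.0, -38.1, 135.4]
tool_rot: [3.141, 0.0, 1.521]
force: [-0.2, 0.5, 5.8]
width: -0.2
```

Request:
servo_tool(commands=[0, 0, 0.04, 0, 1, 0, 0, 0.04, 0, 1])

```text
clock: 22.5
eef_pos: [515.4, -38.1, 135.3]
tool_rot: [3.14, 0.0, 1.521]
force: [-0.7, -0.8, 14.0]
width: 0.4
```

Request:
servo_tool(commands=[0, 0, 0.03, 0, 1, 0, 0, 0.03, 0, 1])

```text
clock: 22.67
eef_pos: [515.8, -38.1, 135.2]
tool_rot: [3.139, 0.001, 1.521]
force: [-0.9, -0.5, 19.7]
width: 0.1
```

Request:
servo_tool(commands=[0, 0, 0, 0, 1, 0, 0, 0, 0, 1])

```text
clock: 22.83
eef_pos: [515.7, -38.1, 135.2]
tool_rot: [3.139, 0.0, 1.521]
force: [-2.4, 0.7, 19.1]
width: 0.0
```

Request:
servo_tool(commands=[0, 0, -0.1, 0, 1, 0, 0, -0.2, 0, 1, 0, 0, -0.3, 0, 1, 0, 0, -0.3, 0, 1])

```text
clock: 23.17
eef_pos: [514.9, -38.1, 141.2]
tool_rot: [3.141, -0.0, 1.521]
force: [1.0, 0.0, 4.0]
width: 0.4
```

Request:
servo_tool(commands=[0, 0, -0.1, 0, 1, 0, 0, -0.2, 0, 1, 0, 0, -0.2, 0, 1])

```text
clock: 23.42
eef_pos: [513.7, -38.3, 145.6]
tool_rot: [-3.14, 0.0, 1.52]
force: [-0.1, -0.1, 0.0]
width: -0.0
```

Request:
servo_tool(commands=[0, 0, -1.5, 0, 1, 0, 0, -3, 0, 1, 0, 0, -4, 0, 1, -0.5, 0, -4, 0, 1, -1.5, 0, -4, 0, 1, -2.5, 0, -4, 0, 1, -2.5, 0, -4, 0, 1, -2.5, 0, -4, 0, 1])

```text
clock: 24.08
eef_pos: [510.1, -102.6, 244.6]
tool_rot: [-3.139, 0.0, 1.517]
force: [0.5, 0.2, -0.7]
width: 0.0
```

Run:
```python
from cell import ctrl
import cv2,pickle
from h import *
s=ctrl.read_state();print(s["eef_pos"],s["tool_rot"],s["force"],s["clock"])
d=ctrl.get_image("wrist"); cv2.imwrite("pics/w16.png",d["img"])
for z in(158,160,162):
  for vm in(130,170): print(z,rim(d,(270,80,365,190),z,vm))
d=ctrl.get_image("scene"); cv2.imwrite("pics/scene16.png",d["img"])
```

```text
[ 510.07716615 -102.55872536  244.57264563] [-3.13856793e+00  4.20119495e-04  1.51676885e+00] [ 0.4681557   0.19369644 -0.69388217] 24.0833
158 ((array([514.62609688, -38.52841307]), np.float64(33.00645067108296)), array([320.25    , 125.083336], dtype=float32), array([89., 87.], dtype=float32))
158 ((array([514.74542616, -38.53987938]), np.float64(32.66520881283258)), array([320.7742 , 124.48387], dtype=float32), array([87., 86.], dtype=float32))
160 ((array([514.63051947, -38.37076724]), np.float64(32.71826801086603)), array([320.25    , 125.083336], dtype=float32), array([89., 87.], dtype=float32))
160 ((array([514.74880688, -38.38213344]), np.float64(32.380005569810606)), array([320.7742 , 124.48387], dtype=float32), array([87., 86.], dtype=float32))
162 ((array([514.63494206, -38.2131214 ]), np.float64(32.43008535065885)), array([320.25    , 125.083336], dtype=float32), array([89., 87.], dtype=float32))
162 ((array([514.75218759, -38.22438749]), np.float64(32.094802326779934)), array([320.7742 , 124.48387], dtype=float32), array([87., 86.], dtype=float32))
```

View pics/w16.png

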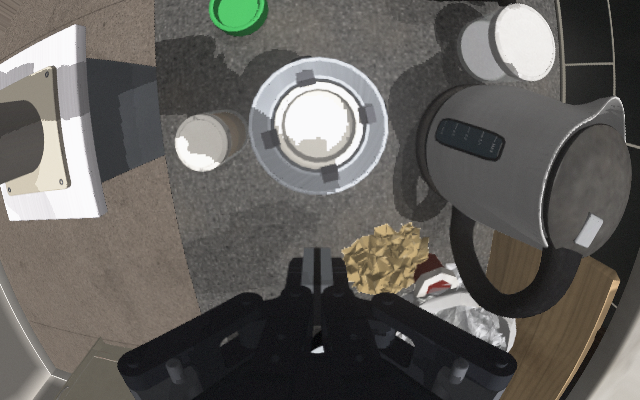

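View pics/scene16.png

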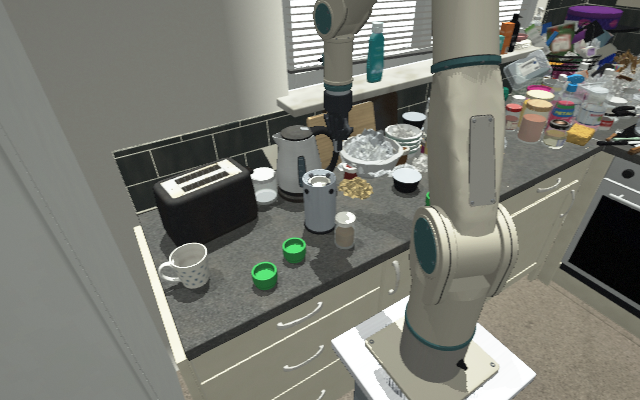

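The pile is held: the rim lies under the four catches and centred at (320,125) in the wrist view, and the robot touches nothing. Handing in.

```bash
python3 -c "
from cell import ctrl
print(ctrl.finish_job())"
```

```text
the job is handed in; nothing more can be done
None
```

Both white ramekins are in the dispenser, upright on top of the first one, and the job was handed in at about 24 s of the 64 s allowed.

- **First ramekin:** I set it in the mouth and pressed it down. On letting go, the inner floor stayed at about 143 mm, which puts its underside about 117 mm up, inside the 119.5 mm limit.
- **Second ramekin:** I pressed it past the catches to the solid bottom, with the fingertips at about 135 mm. The bedding push read 19–20 N at the wrist, well under 40 N. When I released it, the fingers lost contact somewhere between 141 and 146 mm.
- **Last picture:** The top rim lies under all four catches, within about 0.5 mm of the bore's axis, and the fingers are clear with no real force on the tool. The mug, spice jar and food pot look unmoved.

**What disagreed or was not checked:** The wrist force never clearly showed the extra 3–12 N at the catches. I judged the snap from where each ramekin stayed after release, and from the last picture for the second. The force between the two ramekins cannot be measured directly. Judging the held height from the rim's size in the picture fits only to within a few millimetres.

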